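# Clamp a project box in the drilling jig with its guarded knob

### The arm

A 7-joint arm with a two-finger parallel gripper is mounted at the origin on the work surface. World frame = base frame: x ahead of the robot, y to its left, z up, the work surface at z = 0. Lengths are in m, angles in rad, forces in N, time in s.
With the tool pointing down it reaches from about 0.425 to 0.875 m from the base axis. Payload 4.7 kg.
Tool frame: the origin (TCP) lies where the fingers leave the gripper's body, on its centre line; the fingertips stand 70 mm ahead of it and the grasp point (between the pads) lies 51 mm ahead of it; z points along the fingers, y is the line along which they close (so a half turn about z gives the same grasp; the last joint's range is limited). The gripper opens to 87 mm and grips with 3 to 60 N. Pads are 19 mm wide; open, the fingers measure 117 mm over their backs; the gripper's body (75 mm by 190 mm) begins 51 mm behind the grasp point.
Start: joints at [1.153, 0.321, -0.07, 1.45, 0.023, 1.371, -0.057], TCP at [0.272, -0.59, 0.292] pointing down, gripper open.
Joint ranges: [-2.86, 2.86], [-0.3, 2.09], [-1.38, 1.24], [0.06, 2.45], [-1.56, 4.7], [0.09, 2.05], [-2.69, 2.69]. Speed limits (rad/s): [2.57, 2.57, 3.14, 3.14, 3.14, 3.14, 3.14].

### API

Orientations are given as a rotation vector (axis times angle).
In Python, from bench import get_state, get_image, get_calibration, close_job gives the robot as it stands.
- The arm moves only by the tool send_rows, never from a script. Its argument "rows" is a list of rows, each an object of numbers: "hand": the finger opening in mm, from 0 to 87; "x", "y", "z": the shift along the world's x, y, z in mm; "roll": the turn about the world's z in degrees. A call has 1 to 10 rows; each row shifts and turns the commanded pose from where the row before left it; what a row does not reach is not made up. A row lasts 1/10 s, in which the tool goes at most 50 mm and 8.59 degrees, less where a joint would pass 70% of its speed; a pose out of reach is approached as far as the arm can. A call is refused whole if a number of a shift passes 50 or a number of a turn 8.59, either way. A call with a gripper value outside its range is refused whole. The fingers move at their own pace and stop on an object; "force" is the grip in N (left out, the last holds). Time passes only in rows, so rows that do not move let the fingers close. It gives the time, the measured TCP pose, the force, the opening and the grip force at its end, in the units of the state.
- get_state(): the state, without advancing time (a new reading comes with each control period).
- get_image(name): name is "scene" or "top"; returns the picture (400x640x3 uint8, blue, green, red); there is no depth.
- get_calibration(name): a dict with "mtx" (3x3 intrinsics, pixels), "world_from_camera" (4x4, takes a point from camera to world coordinates). Camera axes: x right, y down, z forward; pixel columns grow to the right and rows downward; lengths in m; the calibration is good to about 2 mm. A picture is of the moment at which its call begins. get_calibration takes no time and is no camera call.
- close_job(): hands the job in; it is judged then, once.
The state is a dict: "time": time; "joint_positions": joint angles; "qd": joint speeds; "joint_torque": joint torques, N m; "position": TCP position; "tool_rot": TCP orientation; "ft_force": force on the tool from outside, world axes, zero at the start; "torque": the same for the moment, N m; "grip_width": opening from 0.0 (shut) to 1.0 (fully open); "grip_force": force on a finger pad.
Only numpy, scipy, OpenCV 4.12 (cv2) and the standard library are available. Lean on these libraries where they do the work, as an engineer would, in place of code of your own. Each camera call takes 0.05 s, during which the arm holds its last target. There are 200 camera calls.

### The job

Stand the grey plastic project box upright on the steel bed of the blue clamping jig, between the stop and the jaw, and let go of it. Then reach into the yellow guard ring and turn the recessed red knob clockwise, by feel, until the jaw holds the box snugly and squarely against the stop with about 15 N: less than 6 N is loose, and more than 40 N at any moment cracks the box. Do not bear hard on the guard ring, and leave everything else on the bench where it stands.

Things in the scene. Friction and masses are not known exactly. Their poses are not given: they have to be found in the camera images.
- box_center (a point): centre of the loose grey plastic project box, 56 mm long (its x axis) by 44 mm wide (its y axis) by 40 mm tall (z up), black seam and four screws on top; about 0.15 kg. It stands on the bench on one side of the jig or the other. Grip it across its 44 mm width. On the jig its 56 mm length must lie along the jig's y axis (either way round), with the centre 20 mm above the bed.
- jig: blue clamping jig bolted to the bench; base plate 112 (x) by 245 (y) by 14 mm thick; origin at the underside. Its y axis is the clamping direction: from -y to +y come the aluminium stop (46 mm wide, 36 mm above the bed), the steel bed, the jaw, then the knob in its guard ring.
- seat (a point): point on the steel bed's top (24 mm above the bench; bed 34 mm wide in x, so fingers at the box's sides reach down past it) over which to set the box's centre; axes as the jig's. The stop is adjustable and not listed: its face, looking to +y, is anywhere 32 to 40 mm to the -y side of this point, so the knob angle that clamps the box must be felt.
- pad_face (a point): middle of the face, looking to the jig's -y, of the black rubber pad (40 by 28 mm) on the jaw. Starts 32 to 35 mm on the +y side of the seat point, 16 mm above the bed. The jaw slides to -y by 8 mm per rad of the knob and pushes the box along to the stop; the pad then gives 1 mm per 20 N: the squeeze climbs 160 N per rad of further turning.
- knob (a joint): angle of the red knob in rad: starts at 0 to 0.4, grows clockwise (from above) as the jaw closes, stops at 3.1; squeezing begins at about 1.4 to 2.4, never before 1.3. Turning it takes up to 0.16 N m of friction and 0.008 N m more per newton of squeeze; standing still after a small step, mostly the latter is felt. Left alone it stays put and holds up to about 20 N.
- knob_grip (a point): on the knob's vertical axis, half-way up its grip bar. The red bar is 46 mm long (along this point's x axis; a white line marks the +x half), 14 mm thick (y) and 27 mm tall: its top is 51 mm and its lower edge 24 mm above the bench, over a 48 mm red disc.
- guard: yellow round guard ring about the knob, on the knob's axis: inner diameter 84 mm, wall 6 mm, origin at its foot 14 mm above the bench, rim 62 mm above the bench, 11 mm above the top of the knob's bar. Fingers in it must be opened only a little (bar 14 mm). Never push on it with over 25 N.
- glue: bystander: white glue bottle, 56 mm across, 130 mm tall, on the other side of the jig from the box; origin under its middle
- tin: bystander: small paint tin, 90 mm across, 90 mm tall; origin under its middle
- tape: bystander: yellow roll of tape lying flat, 90 mm across, 24 mm tall; origin under its middle
- screwdriver: bystander: red-handled screwdriver lying on the bench near the robot
- wrench: bystander: steel wrench lying beyond the jig
- mug: bystander: blue mug, 74 mm across, 85 mm tall; origin under its middle
There are look-alikes about, which are no part of the job. There is more than one size of the part that bears box_center; the job needs the smallest.

How it is judged:
By the outcome, as a careful person would: the job done as asked, in the order asked, and still so for the second after the job is handed in, with the robot touching nothing.
It also fails if it takes over 72 s, if anything falls off the work surface, if the arm or the gripper's body presses on something with over 40 N, if the wrist force passes 120 N, or if a joint passes its speed limit or range.

## Working session

There is one attempt and no reset: what is moved stays moved. The work goes in short steps, Python scripts to look and compute and a tool call to move; the robot and the scene stay as the last step left them, time stands still between calls to the robot, and variables do not carry over. Pictures are saved under pics/ and viewed, at most 10 in all, crops included, and the job is handed in when it is done.

Besides the shell and the picture viewer there is one more tool, called after "Request:" by a JSON object that holds its "name" and its "arguments". send_rows: Moves the arm, as the interface text tells. Its arguments: {"type":"object","properties":{"rows":{"type":"array","items":{"type":"object","properties":{"hand":{"type":"number"},"x":{"type":"number"},"y":{"type":"number"},"z":{"type":"number"},"roll":{"type":"number"}}}},"force":{"type":"number"}},"required":["rows"]}

```bash
mkdir -p pics; cat > h.py <<'E'
import numpy as np, cv2
from bench import get_state, get_image, get_calibration, close_job
def ray(name,u,v):
    c=get_calibration(name);K=np.array(c["mtx"]);T=np.array(c["world_from_camera"])
    d=T[:3,:3]@np.linalg.solve(K,[u,v,1.]);return T[:3,3],d
def onplane(name,u,v,z):
    o,d=ray(name,u,v);return (o+d*(z-o[2])/d[2])[:2]
def proj(name,p):
    c=get_calibration(name);K=np.array(c["mtx"]);T=np.linalg.inv(np.array(c["world_from_camera"]))
    q=K@(T[:3,:3]@np.array(p)+T[:3,3]);return q[:2]/q[2]
E
python3 - <<'E'
from h import *
for n in("top","scene"):
    im=get_image(n);cv2.imwrite(f"pics/{n}0.png",im)
    print(np.round(get_calibration(n)["world_from_camera"],3),get_calibration(n)["mtx"])
s=get_state();print(s)
E
```

```text
[[ 0.02  -0.996  0.087  0.457]
 [-1.    -0.019  0.009  0.073]
 [-0.007 -0.087 -0.996  1.003]
 [ 0.     0.     0.     1.   ]] [[375.56190854   0.         319.23355692]
 [  0.         375.56190854 202.3873315 ]
 [  0.           0.           1.        ]]
[[-0.544  0.504 -0.671  1.356]
 [ 0.839  0.342 -0.423  0.596]
 [ 0.016 -0.793 -0.61   0.828]
 [ 0.     0.     0.     1.   ]] [[444.61414935   0.         323.41860398]
 [  0.         444.61414935 190.15795485]
 [  0.           0.           1.        ]]
{'time': 0.1, 'joint_positions': array([ 1.15311703,  0.32176719, -0.07010046,  1.45158952,  0.02261468,
        1.3707757 , -0.05692661]), 'qd': array([ 2.01385846e-03, -2.63808126e-03,  1.98854123e-03, -2.73258194e-03,
       -9.72833242e-05,  3.23733912e-04, -3.03524858e-04]), 'joint_torque': array([-7.64578981e-04, -4.92572129e+01, -4.05915454e-01, -3.13395560e+01,
       -6.39481377e-02,  3.95981292e-02,  1.04799731e-04]), 'position': array([ 0.27182305, -0.5900121 ,  0.29124067]), 'tool_rot': array([-3.06700992e+00, -6.72650189e-01,  7.46416005e-04]), 'ft_force': array([-0.19241034, -0.50435794,  0.08320076]), 'torque': array([-0.00168161, -0.04445875, -0.03582138]), 'grip_force': 0.0, 'grip_width': 0.9995055587730658}
```

View pics/top0.png

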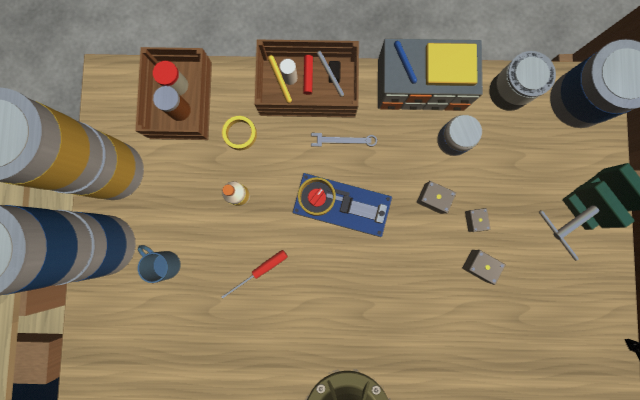

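View pics/scene0.png

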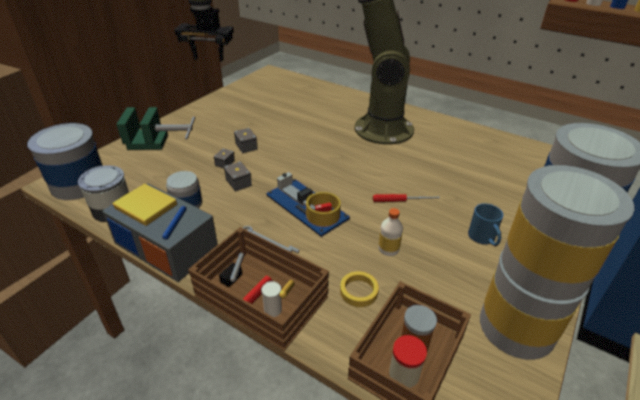

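The pictures show three grey boxes in the top view, at (437,197), (478,220) and (486,267). The middle one looks smallest, so it fits the description. The jig runs from the knob at (317,197) to the stop at (381,213). Next I'll confirm this in one enlarged crop and measure the masks.

```bash
python3 - <<'E'
from h import *
im=cv2.imread("pics/top0.png")
cv2.imwrite("pics/crop1.png",cv2.resize(im[165:290,285:515],None,fx=3.45,fy=3.45,interpolation=cv2.INTER_CUBIC))
# boxes: grey vs wood
hsv=cv2.cvtColor(im,cv2.COLOR_BGR2HSV)
def comps(m,amin,reg):
    n,l,st,c=cv2.connectedComponentsWithStats(m.astype(np.uint8))
    out=[]
    for i in range(1,n):
        if st[i,4]>=amin and reg[0]<c[i][0]<reg[1] and reg[2]<c[i][1]<reg[3]:
            pts=np.argwhere(l==i)[:,::-1].astype(np.float32)
            out.append((c[i].round(1),st[i,4],cv2.minAreaRect(pts)))
    return out
print("hsv box",hsv[220,470:488:3].tolist(),"wood",hsv[235,440].tolist(), "ring",hsv[181,310:322:3].tolist())
H,S,V=cv2.split(hsv)
for o in comps((S<75)&(V>40),80,(410,520,170,290)):print("grey",o)
for o in comps((H>100)&(H<125)&(S>100),500,(280,400,160,250)):print("blue",o)
for o in comps(((H<6)|(H>174))&(S>150)&(V>80),30,(290,340,170,230)):print("red",o)
for o in comps((H>18)&(H<32)&(S>150),30,(290,345,170,230)):print("yel",o)
E
```

```text
hsv box [[17, 76, 47], [17, 39, 136], [16, 41, 137], [28, 146, 184], [26, 95, 164], [16, 42, 141]] wood [19, 94, 157] ring [[20, 165, 110], [19, 140, 91], [18, 116, 75], [18, 110, 65]]
grey (array([436.2, 196.9]), np.int32(766), ((436.2474060058594, 196.9433135986328), (32.69414520263672, 24.875980377197266), 23.962491989135742))
grey (array([477.6, 219.7]), np.int32(445), ((477.4053955078125, 219.9324188232422), (22.029462814331055, 21.86506462097168), 80.53767395019531))
grey (array([483.8, 265.8]), np.int32(834), ((483.75, 265.75), (37.20024871826172, 23.893630981445312), 29.05460548400879))
blue (array([352.6, 209.7]), np.int32(1667), ((342.02691650390625, 204.234619140625), (91.3894271850586, 41.13401412963867), 15.255120277404785))
red (array([316.4, 197.3]), np.int32(239), ((316.4699401855469, 197.2899932861328), (17.39482879638672, 17.5362491607666), 81.8698959350586))
yel (array([314.6, 194. ]), np.int32(230), ((316.0, 196.0), (36.0, 36.0), 90.0))
```

View pics/crop1.png

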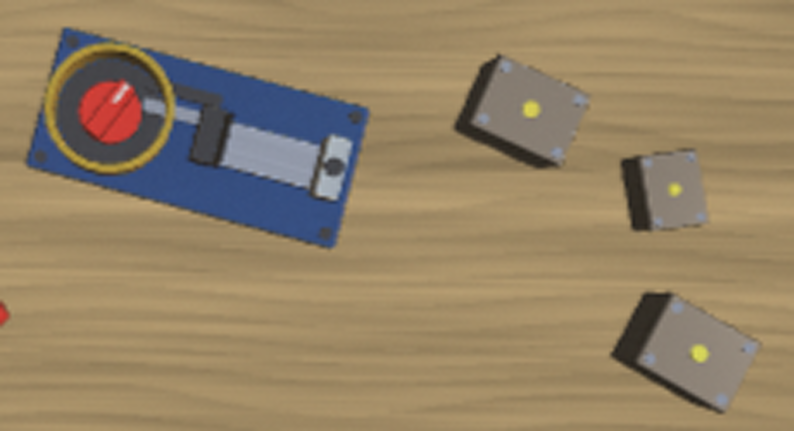

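The crop confirms that the smallest box is the one at (478,220), crop (675,190). The jig's stop is at crop (333,167), the jaw pad edge near (228,135), and the knob near (110,113) with its white line pointing up-right. Next I'll measure each of them.

```bash
python3 - <<'E'
from h import *
im=cv2.imread("pics/top0.png");F=8
def up(u0,u1,v0,v1):
    return cv2.resize(im[v0:v1,u0:u1],None,fx=F,fy=F,interpolation=cv2.INTER_CUBIC)
def px(p,u0,v0): return (np.array(p)+.5)/F-.5+np.array([u0,v0])
def big(m):
    cs,_=cv2.findContours(m.astype(np.uint8)*255,cv2.RETR_EXTERNAL,cv2.CHAIN_APPROX_NONE)
    return max(cs,key=cv2.contourArea)[:,0].astype(float)
def rect(P):
    r=cv2.minAreaRect((P*1000).astype(np.float32));b=cv2.boxPoints(r)
    e=[b[1]-b[0],b[2]-b[1]];e.sort(key=lambda a:np.hypot(*a));l=e[1]
    return np.round(r[0],1),np.round([np.hypot(*a) for a in e],1),round(np.degrees(np.arctan2(l[1],l[0]))%180,1)
# box top
a=up(460,495,203,237);V=cv2.cvtColor(a,cv2.COLOR_BGR2HSV)
m=(V[...,1]<66)&(V[...,2]>95);m=cv2.morphologyEx(m.astype(np.uint8),cv2.MORPH_CLOSE,np.ones((25,25)))
c=big(m);P=np.array([onplane("top",*px(p,460,203),.04) for p in c]);print("box c,size,longdir",rect(P))
y=(V[...,0]>22)&(V[...,1]>110)&(V[...,2]>120);q=np.argwhere(y)[:,::-1].mean(0);print("yellow dot",onplane("top",*px(q,460,203),.04))
# base plate
a=up(285,400,165,245);V=cv2.cvtColor(a,cv2.COLOR_BGR2HSV)
m=(V[...,0]>100)&(V[...,0]<125)&(V[...,1]>100);c=cv2.convexHull(big(m).astype(np.float32))[:,0]
P=np.array([onplane("top",*px(p,285,165),.014) for p in c]);rb=rect(P);print("base",rb)
C=np.array(rb[0]);th=np.radians(rb[2]);yv=np.array([np.cos(th),np.sin(th)]);
if yv[1]<0:yv=-yv
xv=np.array([yv[1],-yv[0]])
jig=lambda p,z:(lambda w:np.round([(w*1000-C)@xv,(w*1000-C)@yv],1))(onplane("top",*px(p,285,165),z))
m=(V[...,0]>15)&(V[...,0]<32)&(V[...,1]>130)&(V[...,2]>85);c=big(m)
e=cv2.fitEllipse(cv2.convexHull(c.astype(np.float32)));print("ring",onplane("top",*px(e[0],285,165),.062),e[1],"jig",jig(e[0],.062))
m=((V[...,0]<7)|(V[...,0]>173))&(V[...,1]>140);c=big(m);e=cv2.fitEllipse(c.astype(np.float32)) 
print("red disc",jig(e[0],.03),onplane("top",*px(e[0],285,165),.03))
# brightness profile along jig axis
G=cv2.cvtColor(im,cv2.COLOR_BGR2GRAY).astype(np.float32);Hs=cv2.cvtColor(im,cv2.COLOR_BGR2HSV)
for z in(.024,.054,.06):
  row=[]
  for s in np.arange(-120,40,2.):
    v=[]
    for t in(-10,-5,5,10):
        w=(C+xv*t+yv*s)/1000;p=proj("top",[*w,z]);v.append(cv2.getRectSubPix(G,(1,1),tuple(map(float,p)))[0,0])
    row.append(int(np.mean(v)))
  print(z,row)
E
```

```text
box c,size,longdir (array([ 504.7, -330.3]), array([43. , 55.9], dtype=float32), np.float32(8.7))
yellow dot [ 0.50480132 -0.33073586]
base (array([539.5,  21.4]), array([109.3, 241.5], dtype=float32), np.float32(75.9))
ring [0.55521258 0.08862264] (297.4335632324219, 301.0096435546875) jig [-1.1 69. ]
red disc [-1.6 69.1] [0.55479933 0.08875274]
0.024 [104, 84, 81, 111, 135, 136, 126, 123, 127, 132, 140, 144, 118, 83, 88, 130, 149, 154, 154, 154, 154, 154, 154, 154, 154, 153, 153, 154, 154, 154, 153, 153, 153, 153, 153, 153, 153, 153, 153, 154, 153, 153, 153, 153, 153, 153, 153, 153, 140, 100, 60, 45, 53, 64, 68, 68, 68, 68, 68, 68, 65, 65, 77, 88, 90, 90, 92, 92, 92, 91, 95, 116, 136, 138, 117, 99, 91, 88, 87, 86]
0.054 [138, 132, 110, 88, 79, 102, 140, 143, 134, 128, 124, 126, 143, 154, 119, 82, 92, 133, 150, 154, 153, 153, 154, 154, 153, 153, 153, 154, 154, 153, 153, 154, 153, 153, 153, 153, 153, 153, 152, 152, 153, 153, 153, 153, 152, 152, 152, 152, 151, 135, 93, 55, 46, 59, 66, 68, 68, 68, 68, 68, 67, 60, 75, 95, 103, 103, 102, 102, 104, 104, 106, 121, 139, 137, 118, 105, 98, 99, 100, 100]
0.06 [138, 136, 122, 97, 81, 87, 128, 144, 139, 129, 123, 124, 139, 157, 137, 93, 82, 120, 146, 153, 153, 153, 154, 155, 154, 153, 152, 153, 154, 153, 153, 153, 153, 153, 153, 153, 152, 152, 152, 153, 153, 153, 154, 153, 152, 152, 151, 152, 152, 139, 100, 60, 44, 57, 66, 68, 68, 68, 68, 67, 67, 62, 76, 98, 105, 105, 105, 106, 108, 107, 108, 123, 140, 138, 118, 105, 101, 103, 104, 102]
```

Request:
{"name": "send_rows", "arguments": {"rows": [{"hand": 66,"x": 23,"y": 26,"z": -15,"roll": -1.6},{"hand": 66,"x": 23,"y": 26,"z": -15,"roll": -1.6},{"hand": 66,"x": 23,"y": 26,"z": -15,"roll": -1.6},{"hand": 66,"x": 23,"y": 26,"z": -15,"roll": -1.6},{"hand": 66,"x": 23,"y": 26,"z": -15,"roll": -1.6},{"hand": 66,"x": 23,"y": 26,"z": -15,"roll": -1.6},{"hand": 66,"x": 23,"y": 26,"z": -15,"roll": -1.6},{"hand": 66,"x": 23,"y": 26,"z": -15,"roll": -1.6},{"hand": 66,"x": 23,"y": 26,"z": -15,"roll": -1.6},{"hand": 66,"x": 26,"y": 25,"z": -15,"roll": -1.6}], "force": 25}}

```text
time: 1.1
position: [0.5052, -0.3302, 0.1413]
tool_rot: [-3.132, -0.237, 0.001]
ft_force: [-0.3, 0.1, 0.5]
grip_width: 0.756
grip_force: 0.0
```

Request:
{"name": "send_rows", "arguments": {"rows": [{"x": 0},{"x": 0}]}}

```text
schema error: expected keys hand, x, y, z, roll
```

Request:
{"name": "send_rows", "arguments": {"rows": [{"hand": 66,"x": 0,"y": 0,"z": -16,"roll": 0},{"hand": 66,"x": 0,"y": 0,"z": -16,"roll": 0},{"hand": 66,"x": 0,"y": 0,"z": -16,"roll": 0},{"hand": 66,"x": 0,"y": 0,"z": -14,"roll": 0},{"hand": 30,"x": 0,"y": 0,"z": 0,"roll": 0},{"hand": 30,"x": 0,"y": 0,"z": 0,"roll": 0},{"hand": 30,"x": 0,"y": 0,"z": 0,"roll": 0},{"hand": 30,"x": 0,"y": 0,"z": 0,"roll": 0},{"hand": 30,"x": 0,"y": 0,"z": 0,"roll": 0}], "force": 25}}

```text
time: 2.0
position: [0.5054, -0.3318, 0.0812]
tool_rot: [3.131, 0.239, 0.002]
ft_force: [0.1, 0.2, 1.7]
grip_width: 0.504
grip_force: 25.0
```

Request:
{"name": "send_rows", "arguments": {"rows": [{"hand": 30,"x": 0,"y": 0,"z": 20,"roll": 0},{"hand": 30,"x": 0,"y": 0,"z": 35,"roll": 0},{"hand": 30,"x": 2,"y": 37,"z": 30,"roll": 8.4},{"hand": 30,"x": 2,"y": 37,"z": 10,"roll": 8.4},{"hand": 30,"x": 2,"y": 37,"z": 0,"roll": 8.4},{"hand": 30,"x": 2,"y": 37,"z": 0,"roll": 8.4},{"hand": 30,"x": 3,"y": 38,"z": 0,"roll": 8.4},{"hand": 30,"x": 3,"y": 38,"z": 0,"roll": 8.4},{"hand": 30,"x": 3,"y": 38,"z": 0,"roll": 8.4},{"hand": 30,"x": 3,"y": 36,"z": 0,"roll": 8.4}]}}

```text
time: 3.0
position: [0.5248, -0.0316, 0.1756]
tool_rot: [2.47, 1.94, 0.0]
ft_force: [1.3, -0.4, -1.2]
grip_width: 0.505
grip_force: 25.0
```

Request:
{"name": "send_rows", "arguments": {"rows": [{"hand": 30,"x": 0,"y": 0,"z": 0,"roll": 0},{"hand": 30,"x": 0,"y": 0,"z": 0,"roll": 0}]}}

```text
time: 3.2
position: [0.525, -0.0326, 0.1755]
tool_rot: [2.475, 1.934, -0.0]
ft_force: [0.2, -0.0, -2.0]
grip_width: 0.504
grip_force: 25.0
```

```bash
python3 - <<'E'
from h import *
s=get_state();print(s["position"],s["tool_rot"],s["joint_positions"],s["grip_width"])
a=get_image("scene");b=get_image("top")
q=proj("scene",[.525,-.03,.08]);u,v=map(int,q);print(q)
a=a[max(v-60,0):v+60,u-75:u+75]
b=b[160:250,285:397]
cv2.imwrite("pics/place.png",np.hstack([cv2.resize(a,(400,320),interpolation=3),cv2.resize(b,(398,320),interpolation=3)]))
E
```

```text
[ 0.52495856 -0.03259642  0.17545608] [ 2.47461692e+00  1.93429719e+00 -2.41453838e-04] [ 0.51468465  0.18948514 -0.54978873  1.88352811  0.1114887   1.09821327
 -0.32186511] 0.5040765835388288
[293.8166887  176.01084011]
```

View pics/place.png

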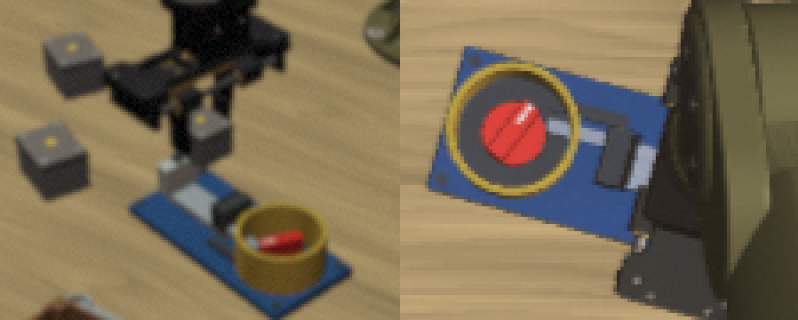

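The box is held above the bed, squared to the jig, at left pane (210,135), and the stop at (175,175) is clear of it. Lowering now.

Request:
{"name": "send_rows", "arguments": {"rows": [{"hand": 30,"x": 0,"y": 0.5,"z": -20,"roll": 0},{"hand": 30,"x": 0,"y": 0.5,"z": -20,"roll": 0},{"hand": 30,"x": 0,"y": 0,"z": -15,"roll": 0},{"hand": 30,"x": 0,"y": 0,"z": -8,"roll": 0},{"hand": 30,"x": 0,"y": 0,"z": -3,"roll": 0},{"hand": 30,"x": 0,"y": 0,"z": -2,"roll": 0},{"hand": 30,"x": 0,"y": 0,"z": 0,"roll": 0}]}}

```text
time: 4.0
position: [0.5254, -0.0325, 0.1077]
tool_rot: [2.476, 1.932, 0.001]
ft_force: [-0.3, -0.0, -0.8]
grip_width: 0.501
grip_force: 25.0
```

Request:
{"name": "send_rows", "arguments": {"rows": [{"hand": 30,"x": 0,"y": 0,"z": -1,"roll": 0},{"hand": 30,"x": 0,"y": 0,"z": 0,"roll": 0}]}}

```text
time: 4.2
position: [0.5253, -0.0324, 0.1067]
tool_rot: [2.476, 1.932, 0.001]
ft_force: [-0.9, 0.7, -1.2]
grip_width: 0.507
grip_force: 25.0
```

Request:
{"name": "send_rows", "arguments": {"rows": [{"hand": 30,"x": 0,"y": 0,"z": -1,"roll": 0},{"hand": 30,"x": 0,"y": 0,"z": 0,"roll": 0}]}}

```text
time: 4.4
position: [0.525, -0.0324, 0.1053]
tool_rot: [2.476, 1.933, 0.0]
ft_force: [-0.3, 0.2, -1.6]
grip_width: 0.504
grip_force: 25.0
```

Request:
{"name": "send_rows", "arguments": {"rows": [{"hand": 30,"x": 0,"y": 0,"z": -1,"roll": 0},{"hand": 30,"x": 0,"y": 0,"z": 0,"roll": 0}]}}

```text
time: 4.6
position: [0.5251, -0.0323, 0.1052]
tool_rot: [2.476, 1.933, -0.001]
ft_force: [-2.6, 0.8, 5.0]
grip_width: 0.503
grip_force: 25.0
```

Request:
{"name": "send_rows", "arguments": {"rows": [{"hand": 50,"x": 0,"y": 0,"z": 0,"roll": 0},{"hand": 62,"x": 0,"y": 0,"z": 0,"roll": 0},{"hand": 62,"x": 0,"y": 0,"z": 0,"roll": 0},{"hand": 62,"x": 0,"y": 0,"z": 10,"roll": 0},{"hand": 62,"x": 0,"y": 0,"z": 25,"roll": 0},{"hand": 62,"x": 0,"y": 0,"z": 35,"roll": 0},{"hand": 40,"x": 0,"y": -40,"z": 40,"roll": 0},{"hand": 24,"x": 0,"y": -45,"z": 10,"roll": 0},{"hand": 24,"x": 0,"y": -45,"z": 0,"roll": 0},{"hand": 24,"x": 0,"y": -45,"z": 0,"roll": 0}]}}

```text
time: 5.6
position: [0.5253, -0.2045, 0.2215]
tool_rot: [2.474, 1.932, 0.002]
ft_force: [-0.1, 0.9, -0.2]
grip_width: 0.435
grip_force: 0.0
```

```bash
python3 - <<'E'
from h import *
a=get_image("scene");b=get_image("top");cv2.imwrite("pics/top2.png",b)
u,v=map(int,proj("scene",[.535,.02,.04]))
a=a[v-48:v+48,u-60:u+60]
b=b[165:245,290:390]
cv2.imwrite("pics/placed.png",np.hstack([cv2.resize(a,(400,320),interpolation=3),cv2.resize(b,(400,320),interpolation=3)]))
E
```

```text
(no output)
```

View pics/placed.png

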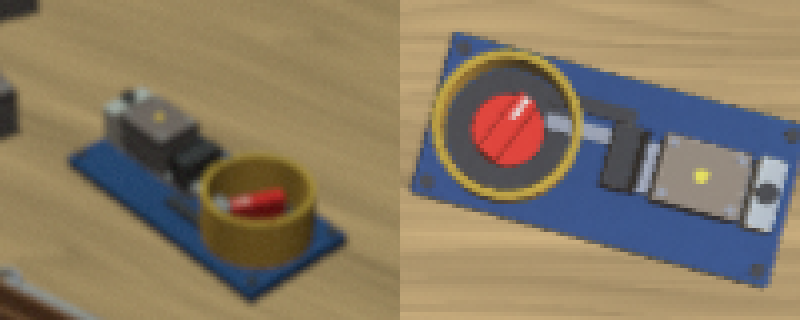

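The right pane shows the box sitting squarely on the bed, with its dot at (702,177) between the pad and the stop. The left pane shows it flat. Next I'll measure the bar's angle from the white line and the bar's dark edges.

```bash
python3 - <<'E'
from h import *
im=cv2.imread("pics/top2.png");F=10
a=cv2.resize(im[180:215,298:338],None,fx=F,fy=F,interpolation=cv2.INTER_CUBIC);h=cv2.cvtColor(a,cv2.COLOR_BGR2HSV)
P=lambda q,z:onplane("top",*((np.array(q)+.5)/F-.5+[298,180]),z)*1000
red=((h[...,0]<8)|(h[...,0]>172))&(h[...,1]>120)
n,l,st,_=cv2.connectedComponentsWithStats(red.astype(np.uint8));k=1+st[1:,4].argmax()
hull=cv2.convexHull(np.argwhere(l==k)[:,::-1].astype(np.int32));disc=np.zeros(red.shape,np.uint8);cv2.fillConvexPoly(disc,hull,1)
er=cv2.erode(disc,np.ones((15,15)))>0
e=cv2.fitEllipse(hull.astype(np.float32));print("disc c",P(e[0],.03))
def ax(m,z,n):
    q=np.argwhere(m)[:,::-1];w=np.array([P(p,z) for p in q]);c=w.mean(0);ev,v=np.linalg.eigh(np.cov((w-c).T))
    d=v[:,1];print(n,len(q),c.round(1),"ang",np.degrees(np.arctan2(d[1],d[0])).round(1),"ext",np.sqrt(ev).round(1))
ax((disc>0)&(h[...,1]<150)&(h[...,2]>150),.051,"white")
V=h[...,2].astype(float);dk=er&(V<np.median(V[er])-35)
n,l,st,_=cv2.connectedComponentsWithStats(dk.astype(np.uint8))
for i in range(1,n):
    if st[i,4]>60: ax(l==i,.04,"dark")
# hough-free check: structure-tensor orientation in disc
g=cv2.GaussianBlur(a[...,2].astype(np.float32),(0,0),4);gx=cv2.Sobel(g,5,1,0);gy=cv2.Sobel(g,5,0,1);m=cv2.erode(disc,np.ones((45,45)))>0
t=.5*np.arctan2(2*(gx*gy)[m].sum(),((gx**2-gy**2))[m].sum());u=np.array([-np.sin(t),np.cos(t)]);d=P(200+20*u,.045)-P([200,200],.045);print("tensor",np.degrees(np.arctan2(d[1],d[0])))
E
```

```text
disc c [556.0447474  88.294887 ]
white 2007 [566.2  80.6] ang -155.9 ext [6.9 7.5]
dark 70 [567.4  71.7] ang -163.7 ext [0.5 0.8]
dark 88 [564.2  92.3] ang 163.6 ext [0.6 0.8]
dark 268 [560.2  76.8] ang 139.5 ext [0.6 2.7]
dark 70 [556.9  97.7] ang 138.4 ext [0.5 0.8]
dark 160 [547.3  86.4] ang 141.2 ext [0.4 2.2]
dark 301 [537.4  95.5] ang 87.8 ext [1.6 3.1]
tensor 143.11521968450444
```

Request:
{"name": "send_rows", "arguments": {"rows": [{"hand": 26,"x": 4,"y": 36,"z": 0,"roll": 8.25},{"hand": 26,"x": 4,"y": 37,"z": 0,"roll": 8.25},{"hand": 26,"x": 4,"y": 37,"z": 0,"roll": 8.25},{"hand": 26,"x": 4,"y": 37,"z": 0,"roll": 8.25},{"hand": 26,"x": 4,"y": 37,"z": 0,"roll": 8.25},{"hand": 26,"x": 4,"y": 37,"z": 0,"roll": 8.25},{"hand": 26,"x": 4,"y": 37,"z": 0,"roll": 8.25},{"hand": 26,"x": 2,"y": 35,"z": 0,"roll": 8.25},{"hand": 26,"x": 0,"y": 0,"z": -30,"roll": 0},{"hand": 26,"x": 0,"y": 0,"z": 0,"roll": 0}]}}

```text
time: 6.7
position: [0.5527, 0.0914, 0.1872]
tool_rot: [-1.018, -2.967, 0.003]
ft_force: [-0.9, -0.3, -0.2]
grip_width: 0.299
grip_force: 0.0
```

```bash
python3 - <<'E'
from h import *
s=get_state();print(s["position"],s["tool_rot"],s["joint_positions"].round(2),s["ft_force"],s["torque"])
E
```

```text
[0.55267873 0.09144642 0.1871781 ] [-1.01817258 -2.96651225  0.00327602] [ 0.43  0.29 -0.74  1.78  0.21  1.16  0.54] [-0.91742739 -0.27590848 -0.1661672 ] [-0.00217205 -0.14083459 -0.00552153]
```

Request:
{"name": "send_rows", "arguments": {"rows": [{"hand": 26,"x": 2.5,"y": -3,"z": -20,"roll": 0},{"hand": 26,"x": 0,"y": 0,"z": -20,"roll": 0},{"hand": 26,"x": 0,"y": 0,"z": -15,"roll": 0},{"hand": 26,"x": 0,"y": 0,"z": -10,"roll": 0},{"hand": 26,"x": 0,"y": 0,"z": 0,"roll": 0}]}}

```text
time: 7.2
position: [0.5568, 0.0867, 0.1237]
tool_rot: [-1.025, -2.968, 0.002]
ft_force: [0.7, -0.4, -0.7]
grip_width: 0.3
grip_force: 0.0
```

Request:
{"name": "send_rows", "arguments": {"rows": [{"hand": 26,"x": 0,"y": 0,"z": -10,"roll": 0},{"hand": 26,"x": 0,"y": 0,"z": -8,"roll": 0},{"hand": 26,"x": 0,"y": 0,"z": -6,"roll": 0},{"hand": 26,"x": 0,"y": 0,"z": 0,"roll": 0}]}}

```text
time: 7.6
position: [0.5569, 0.0872, 0.0997]
tool_rot: [-1.024, -2.969, 0.001]
ft_force: [-0.0, 0.4, -0.3]
grip_width: 0.295
grip_force: 0.0
```

Request:
{"name": "send_rows", "arguments": {"rows": [{"hand": 26,"x": -1.5,"y": 1.3,"z": -1,"roll": 0},{"hand": 5,"x": 0,"y": 0,"z": 0,"roll": 0},{"hand": 5,"x": 0,"y": 0,"z": 0,"roll": 0},{"hand": 5,"x": 0,"y": 0,"z": 0,"roll": 0},{"hand": 5,"x": 0,"y": 0,"z": 0,"roll": 0}], "force": 40}}

```text
time: 8.1
position: [0.5565, 0.0892, 0.1]
tool_rot: [1.024, 2.969, 0.002]
ft_force: [1.9, 1.8, -1.3]
grip_width: 0.155
grip_force: 39.9
```

```bash
cat > k.py <<'E'
from h import *
s=get_state();r=s["tool_rot"];a=2*np.degrees(np.arctan2(r[1],r[0]))
print("t",s["time"],"yaw",round((a-90+180)%360-180,2),s["position"].round(4),s["ft_force"].round(2),"tq",s["torque"].round(3),"w",round(s["grip_width"]*87,1),s["grip_force"],"q7",s["joint_positions"][6].round(2))
E
python3 k.py
```

```text
t 8.1 yaw 51.95 [0.5565 0.0892 0.1   ] [ 1.94  1.84 -1.27] tq [ 0.338 -0.423 -0.02 ] w 13.4 39.85485792160034 q7 0.47
```

Request:
{"name": "send_rows", "arguments": {"rows": [{"hand": 5,"x": 0,"y": 0,"z": 0,"roll": -4},{"hand": 5,"x": 0,"y": 0,"z": 0,"roll": -6},{"hand": 5,"x": 0,"y": 0,"z": 0,"roll": -8},{"hand": 5,"x": 0,"y": 0,"z": 0,"roll": -8},{"hand": 5,"x": 0,"y": 0,"z": 0,"roll": -8},{"hand": 5,"x": 0,"y": 0,"z": 0,"roll": -6},{"hand": 5,"x": 0,"y": 0,"z": 0,"roll": -3},{"hand": 5,"x": 0,"y": 0,"z": 0,"roll": 0},{"hand": 5,"x": 0,"y": 0,"z": 0,"roll": 0}]}}

```text
time: 9.0
position: [0.556, 0.0888, 0.1]
tool_rot: [2.04, 2.389, 0.0]
ft_force: [0.7, 0.6, 2.6]
grip_width: 0.158
grip_force: 39.9
```

```bash
python3 k.py
```

```text
t 9.0 yaw 9.0 [0.556  0.0888 0.1   ] [0.71 0.62 2.56] tq [ 0.274  0.036 -0.086] w 13.8 39.881958961486816 q7 -0.23
```

Request:
{"name": "send_rows", "arguments": {"rows": [{"hand": 5,"x": 0,"y": 0,"z": 0,"roll": -4},{"hand": 5,"x": 0,"y": 0,"z": 0,"roll": -4},{"hand": 5,"x": 0,"y": 0,"z": 0,"roll": 0},{"hand": 5,"x": 0,"y": 0,"z": 0,"roll": 0}]}}

```text
time: 9.4
position: [0.556, 0.0889, 0.1]
tool_rot: [-2.201, -2.241, -0.0]
ft_force: [-1.9, 2.0, 4.9]
grip_width: 0.156
grip_force: 39.9
```

```bash
python3 k.py
```

```text
t 9.4 yaw 1.04 [0.556  0.0889 0.1   ] [-1.91  2.03  4.92] tq [ 0.317  0.357 -0.182] w 13.6 39.90015506744385 q7 -0.36
```

Request:
{"name": "send_rows", "arguments": {"rows": [{"hand": 5,"x": 0,"y": 0,"z": 0,"roll": -4},{"hand": 5,"x": 0,"y": 0,"z": 0,"roll": 0},{"hand": 5,"x": 0,"y": 0,"z": 0,"roll": 0}]}}

```text
time: 9.7
position: [0.5559, 0.0889, 0.0999]
tool_rot: [-2.277, -2.164, -0.0]
ft_force: [-1.9, 1.9, 5.1]
grip_width: 0.155
grip_force: 39.9
```

```bash
python3 k.py
```

```text
t 9.7 yaw -2.91 [0.5559 0.0889 0.0999] [-1.88  1.92  5.14] tq [ 0.426  0.398 -0.072] w 13.5 39.88801896572113 q7 -0.42
```

Request:
{"name": "send_rows", "arguments": {"rows": [{"hand": 5,"x": 0,"y": 0,"z": 0,"roll": 0},{"hand": 5,"x": 0,"y": 0,"z": 0,"roll": 0}]}}

```text
time: 9.9
position: [0.556, 0.0888, 0.1]
tool_rot: [-2.277, -2.164, -0.0]
ft_force: [-1.7, 1.6, 5.8]
grip_width: 0.16
grip_force: 39.9
```

```bash
python3 k.py
```

```text
t 9.9 yaw -2.92 [0.556  0.0888 0.1   ] [-1.69  1.65  5.78] tq [ 0.395  0.445 -0.14 ] w 13.9 39.88726615905762 q7 -0.42
```

```bash
cat > k.py <<'E'
from h import *
T=[];F=[]
for i in range(4):
    get_image("top");s=get_state();T.append(s["torque"][2]);F.append(s["ft_force"])
r=s["tool_rot"];a=2*np.degrees(np.arctan2(r[1],r[0]))
print("t",s["time"],"yaw",round((a-90+180)%360-180,2),s["position"].round(4),np.mean(F,0).round(1),"tqz",np.mean(T).round(3),"sd",np.std(T).round(3),"w",round(s["grip_width"]*87,1),"q7",s["joint_positions"][6].round(2))
E
python3 k.py
```

```text
t 10.1 yaw -2.91 [0.5559 0.0888 0.0999] [-2.1  1.4  5.1] tqz -0.134 sd 0.021 w 13.9 q7 -0.42
```

Request:
{"name": "send_rows", "arguments": {"rows": [{"hand": 5,"x": 0,"y": 0,"z": 0,"roll": -4},{"hand": 5,"x": 0,"y": 0,"z": 0,"roll": -3},{"hand": 5,"x": 0,"y": 0,"z": 0,"roll": 0}]}}

```text
time: 10.4
position: [0.5558, 0.0889, 0.0999]
tool_rot: [-2.405, -2.02, 0.0]
ft_force: [-1.4, 2.2, 5.6]
grip_width: 0.159
grip_force: 39.9
```

```bash
python3 k.py
```

```text
t 10.6 yaw -9.9 [0.5559 0.0889 0.1   ] [-1.8  1.4  5.5] tqz -0.062 sd 0.028 w 13.6 q7 -0.54
```

Request:
{"name": "send_rows", "arguments": {"rows": [{"hand": 5,"x": 0,"y": 0,"z": 0,"roll": -4},{"hand": 5,"x": 0,"y": 0,"z": 0,"roll": -4},{"hand": 5,"x": 0,"y": 0,"z": 0,"roll": 0}]}}

```text
time: 10.9
position: [0.5557, 0.0889, 0.0999]
tool_rot: [-2.541, -1.847, 0.001]
ft_force: [-3.1, 1.2, 5.9]
grip_width: 0.16
grip_force: 39.9
```

```bash
python3 k.py
```

```text
t 11.1 yaw -17.91 [0.5558 0.0889 0.1   ] [-2.4  2.   5.7] tqz -0.114 sd 0.033 w 14.0 q7 -0.67
```

Request:
{"name": "send_rows", "arguments": {"rows": [{"hand": 5,"x": 0,"y": 0,"z": 0,"roll": -4},{"hand": 5,"x": 0,"y": 0,"z": 0,"roll": -4},{"hand": 5,"x": 0,"y": 0,"z": 0,"roll": 0}]}}

```text
time: 11.4
position: [0.5556, 0.089, 0.0999]
tool_rot: [-2.663, -1.665, 0.001]
ft_force: [-2.2, 2.3, 6.1]
grip_width: 0.154
grip_force: 39.9
```

```bash
python3 k.py
```

```text
t 11.6 yaw -25.91 [0.5557 0.0889 0.0999] [-2.7  1.6  5.8] tqz -0.127 sd 0.006 w 13.6 q7 -0.8
```

Request:
{"name": "send_rows", "arguments": {"rows": [{"hand": 5,"x": 0,"y": 0,"z": 0,"roll": -4},{"hand": 5,"x": 0,"y": 0,"z": 0,"roll": -4},{"hand": 5,"x": 0,"y": 0,"z": 0,"roll": 0}]}}

```text
time: 11.9
position: [0.5556, 0.089, 0.0999]
tool_rot: [-2.773, -1.476, 0.001]
ft_force: [-2.9, 0.6, 5.9]
grip_width: 0.156
grip_force: 39.9
```

```bash
python3 k.py
```

```text
t 12.1 yaw -33.91 [0.5556 0.089  0.0999] [-3.1  1.7  6.2] tqz -0.101 sd 0.03 w 13.4 q7 -0.93
```

Request:
{"name": "send_rows", "arguments": {"rows": [{"hand": 5,"x": 0,"y": 0,"z": 0,"roll": -2},{"hand": 5,"x": 0,"y": 0,"z": 0,"roll": -2},{"hand": 5,"x": 0,"y": 0,"z": 0,"roll": 0}]}}

```text
time: 12.4
position: [0.5555, 0.089, 0.0999]
tool_rot: [-2.822, -1.379, 0.001]
ft_force: [-3.1, 0.9, 5.8]
grip_width: 0.151
grip_force: 39.8
```

```bash
python3 k.py
```

```text
t 12.6 yaw -37.88 [0.5556 0.089  0.1   ] [-3.1  2.   6.9] tqz 0.017 sd 0.042 w 13.6 q7 -1.0
```

Request:
{"name": "send_rows", "arguments": {"rows": [{"hand": 5,"x": 0,"y": 0,"z": 0,"roll": -1},{"hand": 5,"x": 0,"y": 0,"z": 0,"roll": 0},{"hand": 5,"x": 0,"y": 0,"z": 0,"roll": 0}]}}

```text
time: 12.9
position: [0.5555, 0.089, 0.1]
tool_rot: [-2.833, -1.356, 0.001]
ft_force: [-3.9, 1.6, 7.0]
grip_width: 0.16
grip_force: 39.8
```

```bash
python3 k.py
```

```text
t 13.1 yaw -38.86 [0.5555 0.0891 0.0999] [-3.2  1.8  6.4] tqz 0.118 sd 0.021 w 13.6 q7 -1.01
```

Request:
{"name": "send_rows", "arguments": {"rows": [{"hand": 5,"x": 0,"y": 0,"z": 0,"roll": 0},{"hand": 5,"x": 0,"y": 0,"z": 0,"roll": 0},{"hand": 5,"x": 0,"y": 0,"z": 0,"roll": 0}]}}

```text
time: 13.4
position: [0.5555, 0.0891, 0.0999]
tool_rot: [-2.833, -1.356, 0.001]
ft_force: [-3.5, 1.8, 6.5]
grip_width: 0.159
grip_force: 39.8
```

```bash
python3 k.py
```

```text
t 13.6 yaw -38.86 [0.5555 0.0891 0.0999] [-3.2  1.6  6.6] tqz 0.125 sd 0.018 w 13.6 q7 -1.01
```

Request:
{"name": "send_rows", "arguments": {"rows": [{"hand": 5,"x": 0,"y": 0,"z": 0,"roll": -1},{"hand": 5,"x": 0,"y": 0,"z": 0,"roll": 0},{"hand": 5,"x": 0,"y": 0,"z": 0,"roll": 0}]}}

```text
time: 13.9
position: [0.5555, 0.0891, 0.1]
tool_rot: [-2.845, -1.331, 0.001]
ft_force: [-3.7, 1.6, 6.8]
grip_width: 0.157
grip_force: 39.8
```

```bash
python3 k.py
```

```text
t 14.1 yaw -39.86 [0.5555 0.0891 0.1   ] [-2.9  1.4  6.5] tqz 0.102 sd 0.01 w 13.4 q7 -1.03
```

Request:
{"name": "send_rows", "arguments": {"rows": [{"hand": 5,"x": 0,"y": 0,"z": 0,"roll": -1},{"hand": 5,"x": 0,"y": 0,"z": 0,"roll": -1},{"hand": 5,"x": 0,"y": 0,"z": 0,"roll": -1},{"hand": 5,"x": 0,"y": 0,"z": 0,"roll": 0},{"hand": 5,"x": 0,"y": 0,"z": 0,"roll": 0}]}}

```text
time: 14.6
position: [0.5555, 0.0891, 0.0999]
tool_rot: [-2.879, -1.256, 0.002]
ft_force: [-3.3, 2.2, 7.1]
grip_width: 0.158
grip_force: 39.8
```

```bash
python3 k.py
```

```text
t 14.8 yaw -42.86 [0.5555 0.0891 0.0999] [-3.2  1.8  6.7] tqz 0.077 sd 0.031 w 13.8 q7 -1.08
```

Request:
{"name": "send_rows", "arguments": {"rows": [{"hand": 5,"x": 0,"y": 0,"z": 0,"roll": -1},{"hand": 5,"x": 0,"y": 0,"z": 0,"roll": -1},{"hand": 5,"x": 0,"y": 0,"z": 0,"roll": -1},{"hand": 5,"x": 0,"y": 0,"z": 0,"roll": 0},{"hand": 5,"x": 0,"y": 0,"z": 0,"roll": 0}]}}

```text
time: 15.3
position: [0.5555, 0.0891, 0.0999]
tool_rot: [-2.911, -1.18, 0.002]
ft_force: [-3.7, 2.5, 6.9]
grip_width: 0.16
grip_force: 39.8
```

```bash
python3 k.py
```

```text
t 15.5 yaw -45.86 [0.5555 0.0891 0.1   ] [-3.2  1.6  6.6] tqz 0.105 sd 0.004 w 13.8 q7 -1.13
```

Request:
{"name": "send_rows", "arguments": {"rows": [{"hand": 5,"x": 0,"y": 0,"z": 0,"roll": -1},{"hand": 5,"x": 0,"y": 0,"z": 0,"roll": -1},{"hand": 5,"x": 0,"y": 0,"z": 0,"roll": -1},{"hand": 5,"x": 0,"y": 0,"z": 0,"roll": 0},{"hand": 5,"x": 0,"y": 0,"z": 0,"roll": 0}]}}

```text
time: 16.0
position: [0.5554, 0.0892, 0.0999]
tool_rot: [-2.941, -1.104, 0.002]
ft_force: [-4.0, 2.6, 7.1]
grip_width: 0.161
grip_force: 39.8
```

```bash
python3 k.py
```

```text
t 16.2 yaw -48.85 [0.5554 0.0892 0.0999] [-3.5  1.7  6.9] tqz 0.159 sd 0.021 w 13.4 q7 -1.18
```

Request:
{"name": "send_rows", "arguments": {"rows": [{"hand": 5,"x": 0,"y": 0,"z": 0,"roll": -1},{"hand": 5,"x": 0,"y": 0,"z": 0,"roll": -1},{"hand": 5,"x": 0,"y": 0,"z": 0,"roll": 0},{"hand": 5,"x": 0,"y": 0,"z": 0,"roll": 0}]}}

```text
time: 16.6
position: [0.5554, 0.0891, 0.0999]
tool_rot: [-2.959, -1.052, 0.002]
ft_force: [-2.8, 2.8, 6.6]
grip_width: 0.159
grip_force: 39.8
```

```bash
python3 k.py
```

```text
t 16.8 yaw -50.84 [0.5554 0.0892 0.0999] [-3.3  1.8  6.3] tqz 0.17 sd 0.02 w 13.3 q7 -1.21
```

Request:
{"name": "send_rows", "arguments": {"rows": [{"hand": 5,"x": 0,"y": 0,"z": 0,"roll": -1},{"hand": 5,"x": 0,"y": 0,"z": 0,"roll": -1},{"hand": 5,"x": 0,"y": 0,"z": 0,"roll": 0},{"hand": 5,"x": 0,"y": 0,"z": 0,"roll": 0}]}}

```text
time: 17.2
position: [0.5554, 0.0892, 0.0999]
tool_rot: [-2.977, -1.001, 0.002]
ft_force: [-3.1, 2.2, 6.3]
grip_width: 0.156
grip_force: 39.8
```

```bash
python3 k.py
```

```text
t 17.4 yaw -52.83 [0.5554 0.0892 0.0999] [-3.4  1.7  6.6] tqz 0.219 sd 0.046 w 13.6 q7 -1.24
```

Request:
{"name": "send_rows", "arguments": {"rows": [{"hand": 5,"x": 0,"y": 0,"z": 0,"roll": 1},{"hand": 5,"x": 0,"y": 0,"z": 0,"roll": 1},{"hand": 5,"x": 0,"y": 0,"z": 0,"roll": 0},{"hand": 5,"x": 0,"y": 0,"z": 0,"roll": 0}]}}

```text
time: 17.8
position: [0.5554, 0.0891, 0.0999]
tool_rot: [-2.96, -1.051, 0.002]
ft_force: [-4.2, 1.8, 6.8]
grip_width: 0.157
grip_force: 39.9
```

```bash
python3 k.py
```

```text
t 18.0 yaw -50.88 [0.5554 0.0891 0.0999] [-3.7  2.3  6.7] tqz 0.011 sd 0.033 w 13.8 q7 -1.21
```

Request:
{"name": "send_rows", "arguments": {"rows": [{"hand": 5,"x": 0,"y": 0,"z": 0,"roll": -1},{"hand": 5,"x": 0,"y": 0,"z": 0,"roll": -1},{"hand": 5,"x": 0,"y": 0,"z": 0,"roll": 0},{"hand": 5,"x": 0,"y": 0,"z": 0,"roll": 0}]}}

```text
time: 18.4
position: [0.5554, 0.0892, 0.1]
tool_rot: [-2.977, -1.001, 0.002]
ft_force: [-4.0, 1.5, 7.2]
grip_width: 0.155
grip_force: 39.8
```

```bash
python3 k.py
```

```text
t 18.6 yaw -52.83 [0.5554 0.0892 0.0999] [-3.6  2.1  6.8] tqz 0.202 sd 0.023 w 13.5 q7 -1.24
```

Request:
{"name": "send_rows", "arguments": {"rows": [{"hand": 20,"x": 0,"y": 0,"z": 0,"roll": 0},{"hand": 26,"x": 0,"y": 0,"z": 0,"roll": 0},{"hand": 26,"x": 0,"y": 0,"z": 0,"roll": 0},{"hand": 26,"x": 0,"y": 0,"z": 8,"roll": 0},{"hand": 26,"x": 0,"y": 0,"z": 15,"roll": 0},{"hand": 26,"x": 0,"y": 0,"z": 20,"roll": 0},{"hand": 26,"x": 0,"y": 0,"z": 30,"roll": 0},{"hand": 26,"x": 0,"y": 0,"z": 40,"roll": 0}]}}

```text
time: 19.4
position: [0.5552, 0.0884, 0.2136]
tool_rot: [-2.979, -0.996, 0.003]
ft_force: [0.6, -0.3, 0.8]
grip_width: 0.3
grip_force: 0.0
```

Request:
{"name": "send_rows", "arguments": {"rows": [{"hand": 26,"x": 0,"y": -40,"z": 10,"roll": 0},{"hand": 26,"x": 0,"y": -45,"z": 0,"roll": 0},{"hand": 26,"x": 0,"y": -45,"z": 0,"roll": 0},{"hand": 26,"x": 0,"y": -45,"z": 0,"roll": 0},{"hand": 26,"x": 0,"y": -45,"z": 0,"roll": 0},{"hand": 26,"x": 0,"y": -45,"z": 0,"roll": 0},{"hand": 26,"x": 0,"y": 0,"z": 0,"roll": 0}]}}

```text
time: 20.1
position: [0.5547, -0.1855, 0.224]
tool_rot: [2.98, 0.977, -0.001]
ft_force: [-1.1, 0.2, -0.5]
grip_width: 0.302
grip_force: 0.0
```

```bash
python3 - <<'E'
from h import *
a=get_image("scene");b=get_image("top");cv2.imwrite("pics/top3.png",b)
u,v=map(int,proj("scene",[.535,.02,.04]))
a=a[v-48:v+48,u-60:u+60]
cv2.imwrite("pics/final.png",np.hstack([cv2.resize(a,(400,320),interpolation=3),cv2.resize(b[165:245,290:390],(400,320),interpolation=3)]))
E
```

```text
(no output)
```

View pics/final.png

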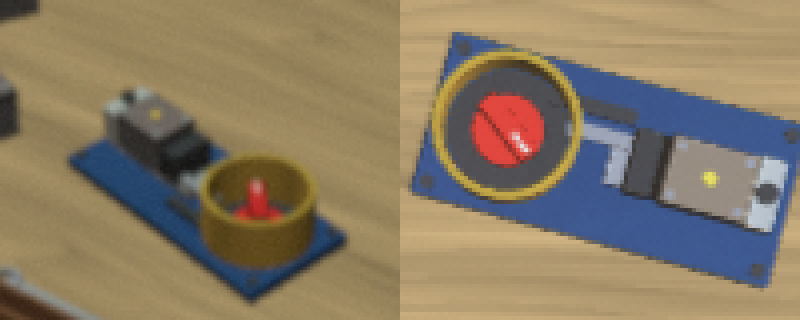

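The final view shows the box held between the pad at right pane (655,165) and the stop at (765,195). It sits square, the knob has turned, and the gripper is clear. Handing in.

```bash
python3 -c "
from bench import close_job
print(close_job())"
```

```text
the job is handed in; nothing more can be done
None
```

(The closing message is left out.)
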